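# Centre the footed ramekin on the bottle warmer and switch it on

### The job

With light fingertip taps, nudge the wobbly lidded ramekin to the middle of the bottle warmer's small round plate, so that its foot stands wholly inside the dark ring; push it gently and low on its bowl, and never grip it, lift it, tip it over or knock it off. Only once it stands centred and let go, push the warmer's red toggle switch over to its far stop to turn the warmer on. Leave everything else where it stands.

Things in the scene. Friction and masses are not known exactly. Their poses are not given: they have to be found in the camera images.
- ramekin: Blue ceramic ramekin, white lid fixed on; round, 200 g, loose, tippy. Origin: centre of foot's underside, z up. Diameter by height: foot 32 mm (0-6 mm), stem 20, bowl flaring from 18 mm up to 64 mm (30-48), lid 60 (to 53), knob to 63. Starts 16-25 mm off plate centre. Pushed on the bowl it slides (0.6 N) and stops with the push; pushed on lid or knob, or hit fast, it may tip. Over 12 N is rough.
- plate_centre (a point): Centre of the top of the warmer's fixed round steel plate: 80 mm in diameter, 75 mm above the table, 30 mm above the warmer's housing, on a grey neck of 68 mm diameter. A dark painted ring, 46 mm inside and 53 mm outside diameter, is concentric with it. z is up; its x and y directions mean nothing.
- warmer: White bottle warmer, fixed to the table: a low housing 150 mm (its x) by 260 mm (its y), 45 mm high. Origin: centre of its underside on the table; z up; x points away from the robot, turned up to 0.45 rad. The plate's centre is at (0, -60) mm and the toggle switch at (0, +85) mm in its x and y.
- switch_tip (a point): Centre of the red ball (26 mm in diameter) on the end of the toggle switch's 10 mm thick steel stick; it moves with the switch. The stick's pivot is at (0, 85, 54) mm in the warmer's frame, the ball's centre 45 mm from it. The grey block around the pivot is 70 mm (x) by 50 mm (y), its top 57 mm above the table.
- switch (a joint): Angle of the toggle switch: 0 (off) leaning 0.5 rad from upright towards the warmer's -x (near) side, 1.0 (on, far stop) leaning 0.5 rad towards its +x (far) side. It starts between 0 and 0.12 and stays where it is left; about 1.5 N on the ball moves it.
- bottle: Bystander: empty glass bottle, 56 mm in diameter, 150 mm tall, standing on the top tier of the pale grey plastic tiers (tier top 140 mm above the table). Origin: centre of its underside.
- pacifier_box: Bystander: yellow pacifier box, 79 x 64 x 54 mm, on the top tier. Origin: centre of its underside.
- teaspoon: Bystander: steel teaspoon 140 mm long, lying on the top tier. Origin: underside, on its length, x along it.
- jar: Bystander: glass jar with a green cap, 64 mm in diameter, 85 mm tall, on the table left of the warmer. Origin: centre of its underside.
- cup: Bystander: white mug, 72 mm in diameter, 80 mm tall, on the table far left of the warmer. Origin: centre of its underside.
- bowl: Bystander: orange bowl, 110 mm in diameter, 45 mm tall, on the table left behind. Origin: centre of its underside.
Not all that is in view belongs to the job. What is shaped like the ramekin but purple is not meant.

How it is judged:
By the outcome, as a careful person would: the job done as asked, in the order asked, and still so for the second after the job is handed in, with the robot touching nothing.
It also fails if it takes over 58 s, if anything falls off the work surface, if the arm or the gripper's body presses on something with over 40 N, if the wrist force passes 120 N, or if a joint passes its speed limit or range.

### The arm

A 6-joint arm with a two-finger parallel gripper is mounted at the origin on the work surface. World frame = base frame: x ahead of the robot, y to its left, z up, the work surface at z = 0. Lengths are in m, angles in rad, forces in N, time in s.
With the tool pointing down it reaches from about 0.275 to 0.825 m from the base axis. Payload 4.9 kg.
Tool frame: the origin (TCP) lies midway between the tips of the shut fingers; the grasp point (between the pads) lies 19 mm behind it (grip_point_offset is the distance from the TCP to the grasp point, in m); z points along the fingers, y is the line along which they close (so a half turn about z gives the same grasp; the last joint's range is limited). The gripper opens to 85 mm and grips with 20 to 120 N. Pads are 22 mm wide; open, the fingers measure 114 mm over their backs; the gripper's body (76 mm by 85 mm) begins 54 mm behind the grasp point. The pads swing forward as they close: fully open they stand 13 mm farther back than shut.
Start: joints at [1.15, 0.326, -0.193, 1.052, 0, 1.437], TCP at [0.156, 0.528, 0.231] pointing down, gripper open.
Joint ranges: [-2.65, 2.65], [-0.97, 1.79], [-1.3, 1.35], [-1.93, 2.1], [-1.47, 1.37], [-3.14, 3.14]. Speed limits (rad/s): [2.57, 2.57, 3.14, 3.14, 3.14, 3.14].

### API

Orientations are given as a rotation vector (axis times angle).
In Python, from cell import * gives the robot as it stands. Calls block until the motion is done:
- movep(position, orientation): joint-space move of the TCP to a pose.
- move_l(position, velocity=0.15, rot=None, until_force=None): straight line of the TCP; rot=None keeps the orientation; velocity is the mean speed in m/s. With until_force (N) it stops when the force on the tool has changed by that much, and returns True; else False.
- set_joints(angles): joint-space move.
- let_go() and grab(newtons=None): open the fingers fully, or close them until they stop; newtons is the grip in N (None keeps the last).
- sleep(seconds).
- ik(position, orientation): joint angles nearest the present ones, or None.
- get_state(): the state.
- grab_frame(name): name is "scene" or "top" or "wrist"; returns a dict with "img" (420x560x3 uint8, red, green, blue), "fx", "fy", "cx", "cy" (pixels), "k1" (the pictures are not rectified: a ray, as slopes to the right and down, at radius r is drawn at 1 + k1 r^2 times it, then the intrinsics apply), "cam_to_world" (4x4, takes a point from camera to world coordinates); the wrist camera has in their place "T_tool_cam" (4x4, takes a point from camera to tool coordinates, whose origin is the TCP and whose axes are the flange's). Camera axes: x right, y down, z forward; pixel columns grow to the right and rows downward; lengths in m; the calibration is good to about 2 mm. A picture is of the moment at which its call begins: read the wrist's pose just before it. There is no depth.
A pose or a line that the arm cannot do raises MotionError and nothing moves.
- sign_off(): hands the job in; it is judged then, once.
Trained networks look in the newest picture that a camera, given by its name, has taken for a name from the list of things; names that differ only in an ending like _2 or _b are one class to them, and where a whole thing is asked for, a point or a joint stands for the part that bears it (a point fixed in the world has none). Each returns a list of dicts, best first, with "score" (0 to 1); they miss things now and then, are a little off and sometimes report something else, mostly with a low value. They report only what shows in the picture. A call takes as long as a camera call. They do not tell look-alikes from the thing itself.
- spot_in(camera, name): "centre" ([column, row] in pixels, amid what is visible of it).
- silhouettes(camera, name): "mask" (420x560 bool, what is visible of it) and "centre" ([column, row] in pixels, amid what is visible of it).
- tip_of(camera, name): "centre" ([column, row] in pixels: a listed point, or the origin of a listed thing).
The state is a dict: "clock": time; "q": joint angles; "joint_velocities": joint speeds; "tau": joint torques, N m; "position": TCP position; "eef_rot": TCP orientation; "contact_force": force on the tool from outside, world axes, zero at the start; "wrist_torque": the same for the moment, N m; "finger_gap": opening from 0.0 (shut) to 1.0 (fully open); "grasp_force": force on a finger pad.
Only numpy, scipy, OpenCV 4.12 (cv2) and the standard library are available. Lean on these libraries where they do the work, as an engineer would, in place of code of your own. Each camera call takes 0.05 s, during which the arm holds its last target. There are 200 camera calls.

## Working session

There is one attempt and no reset: what is moved stays moved. The work goes in short steps, each a Python script; the robot and the scene stay as the last script left them, time stands still between calls to the robot, and variables do not carry over. Pictures are saved under pics/ and viewed, at most 10 in all, crops included, and the job is handed in when it is done.

```bash
mkdir -p pics; ls
cat > h.py <<'E'
from cell import *
import numpy as np, cv2
def ray(f,px,T=None):
    K=np.array([[f["fx"],0,f["cx"]],[0,f["fy"],f["cy"]],[0,0,1]],float)
    u=cv2.undistortPoints(np.array([[px]],float),K,np.array([f["k1"],0,0,0,0.]))[0,0]
    T=np.array(f["cam_to_world"]) if T is None else T
    return T[:3,3],T[:3,:3]@np.array([u[0],u[1],1.])
def at_z(f,px,z,T=None):
    o,d=ray(f,px,T); return o+d*(z-o[2])/d[2]
def project(f,P):
    T=np.linalg.inv(np.array(f["cam_to_world"])); p=T[:3,:3]@np.array(P)+T[:3,3]
    a,b=p[0]/p[2],p[1]/p[2]; s=1+f["k1"]*(a*a+b*b)
    return f["fx"]*a*s+f["cx"],f["fy"]*b*s+f["cy"]
def save(f,n): cv2.imwrite("pics/"+n,f["img"][:,:,::-1])
E
python3 - <<'E'
from h import *
np.set_printoptions(precision=4,suppress=True)
F={}
for c in("scene","top"):
    f=F[c]=grab_frame(c); save(f,c+"0.png"); print(c,f["fx"],f["k1"],np.array(f["cam_to_world"])[:3,3])
    for n,z in(("ramekin",0.075),("plate_centre",0.075),("switch_tip",.095),("warmer",0)):
        for r in tip_of(c,n)[:3]: print(n,r["score"],np.round(r["centre"],1),at_z(f,r["centre"],z))
    for r in silhouettes(c,"ramekin"): print("sil",r["score"],r["centre"],r["mask"].sum(),f["img"][r["mask"]].mean(0))
E
```

```text
pics
scene 534.9108100611353 0.01033633226612207 [ 1.3904 -0.7727  1.321 ]
ramekin 0.85 [285.6 221.3] [ 0.5595 -0.0166  0.075 ]
ramekin 0.75 [229.  260.7] [ 0.5648 -0.2445  0.075 ]
ramekin 0.66 [243.7 214. ] [ 0.4479 -0.0952  0.075 ]
plate_centre 0.84 [278.7 220.3] [ 0.542 -0.03   0.075]
switch_tip 0.43 [318.1 197.5] [0.5658 0.1182 0.095 ]
warmer 0.74 [298.7 232.5] [0.5744 0.0279 0.    ]
warmer 0.44 [184.9 263.6] [ 0.4334 -0.3216 -0.    ]
sil 0.78 [228.7, 253.8] 363 [ 85.2975  55.0606 105.4931]
sil 0.68 [241.4, 205.6] 276 [ 81.5254  51.5906 102.0616]
sil 0.55 [286.5, 211.7] 329 [129.4833 127.5228 133.4164]
top 445.17570789095583 -0.03465978458459261 [0.3742 0.0031 1.3825]
ramekin 0.78 [298.6 256.8] [ 0.3918 -0.0494  0.075 ]
ramekin 0.68 [284.9 203.6] [ 0.548  -0.0072  0.075 ]
ramekin 0.59 [352.8 212.7] [ 0.5239 -0.2083  0.075 ]
plate_centre 0.63 [291.4 205.1] [ 0.5439 -0.0265  0.075 ]
switch_tip 0.52 [241.7 197. ] [0.563  0.1195 0.095 ]
warmer 0.73 [272.  205.5] [0.5514 0.0325 0.    ]
sil 0.77 [297.3, 256.5] 350 [70.9971 43.1    87.12  ]
sil 0.73 [352.9, 210.1] 361 [70.0083 42.8283 85.6343]
sil 0.7 [282.1, 202.2] 374 [118.3743 115.7166 113.9064]
```

Run:
```python
import cv2
a=cv2.imread("pics/scene0.png")[150:300,160:400]; b=cv2.imread("pics/top0.png")[140:290,190:390]
cv2.imwrite("pics/s1.png",cv2.resize(a,None,fx=3.3,fy=3.3,interpolation=cv2.INTER_CUBIC))
cv2.imwrite("pics/t1.png",cv2.resize(b,None,fx=4,fy=4,interpolation=cv2.INTER_CUBIC))
```

```text
(no output)
```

View pics/s1.png

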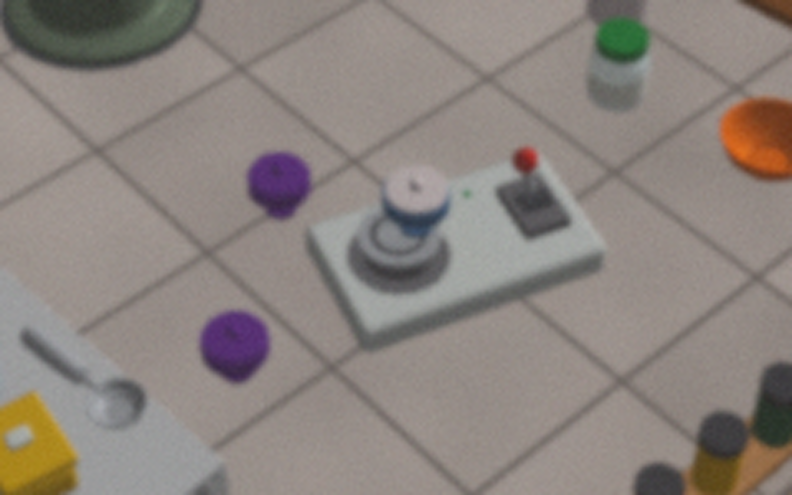

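View pics/t1.png

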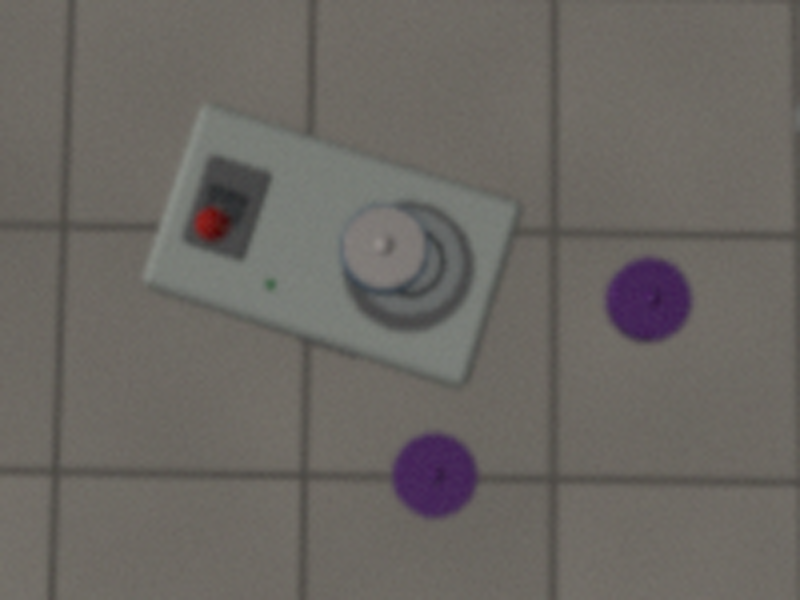

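View pics/scene0.png

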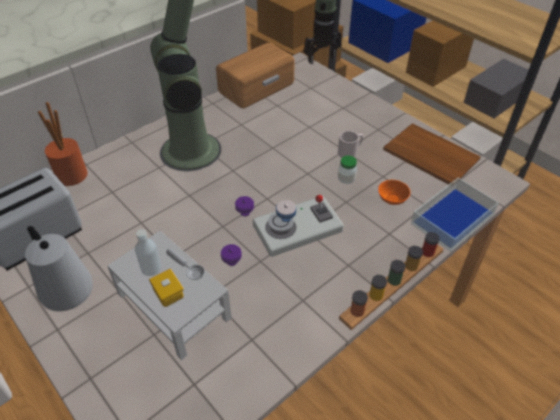

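The pictures show the blue ramekin on the plate, offset to the upper left of the ring in the top view (about (282,202) px in the full top picture). The red switch leans near at (242,197). Two purple decoys stand on the table at (297,257) and (353,210). Next I'll take a close look with the wrist camera.

```bash
cat >> h.py <<'E'
from scipy.spatial.transform import Rotation as R
def down(a):
    "tool z down, tool y along world heading a (rotvec)"
    y=np.array([np.cos(a),np.sin(a),0]); z=np.array([0,0,-1.]); return R.from_matrix(np.c_[np.cross(y,z),y,z]).as_rotvec()
def wrist(n=None):
    s=get_state(); f=grab_frame("wrist"); T=np.eye(4); T[:3,:3]=R.from_rotvec(s["eef_rot"]).as_matrix(); T[:3,3]=s["position"]
    f["cam_to_world"]=T@np.array(f["T_tool_cam"])
    if n: save(f,n)
    return f
E
python3 - <<'E'
from h import *
np.set_printoptions(precision=4,suppress=True)
f=grab_frame("top"); m=silhouettes("top","warmer")
hsv=cv2.cvtColor(f["img"],cv2.COLOR_RGB2HSV)
for r in m[:1]:
    pts=np.argwhere(r["mask"])[:,::-1]
    w=np.array([at_z(f,p,.045)[:2] for p in pts]).astype(np.float32)
    print(r["score"],len(pts),cv2.minAreaRect(w*1000))
w=wrist(); print(np.array(w["T_tool_cam"]),w["fx"],w["k1"])
s=get_state();print(s["eef_rot"],R.from_rotvec(s["eef_rot"]).as_matrix(),s["clock"])
for a in (0,np.pi/2,-np.pi/2,np.pi,1.29,-1.85): print(a,ik([.5,0,.3],down(a)))
E
```

```text
0.64 3450 ((558.694091796875, 29.554229736328125), (258.50347900390625, 151.98394775390625), 72.68949127197266)
[[-0.0012 -0.9527 -0.3039  0.0778]
 [ 1.     -0.0011 -0.0005  0.0006]
 [ 0.0002 -0.3039  0.9527 -0.1432]
 [ 0.      0.      0.      1.    ]] 297.79795642754146 0.011494824995808773
[-0.449  -3.1093 -0.0001] [[-0.9592  0.2829 -0.    ]
 [ 0.2829  0.9592  0.0001]
 [ 0.      0.0001 -1.    ]] 0.75
0 [-0.1477  0.1947 -0.1919  1.1842  0.      1.4231]
1.5707963267948966 [-0.1477  0.1947 -0.1919  1.1842  0.     -0.1477]
-1.5707963267948966 [-0.1477  0.1947 -0.1919  1.1842  0.      2.9939]
3.141592653589793 [-0.1477  0.1947 -0.1919  1.1842  0.     -1.7185]
1.29 [-0.1477  0.1947 -0.1919  1.1842  0.      0.1331]
-1.85 [-0.1477  0.1947 -0.1919  1.1842  0.     -3.0101]
```

Run:
```python
from h import *
np.set_printoptions(precision=4,suppress=True)
yh=np.array([.2975,.9547]); C=np.array([.541,-.0277]); a=np.arctan2(yh[1],yh[0])
grab(20)
p=C+.09*yh
movep([*p,.22],down(a)); 
f=wrist("w1.png")
print(get_state()["clock"],get_state()["position"])
for n,z in(("ramekin",0.075),("plate_centre",0.075)):
    for r in tip_of("wrist",n)[:3]: print(n,r["score"],np.round(r["centre"],1),at_z(f,r["centre"],z))
cv2.imwrite("pics/w1x.png",cv2.resize(cv2.imread("pics/w1.png"),(800,600)))
```

```text
3.8 [0.5676 0.0592 0.2201]
ramekin 0.98 [ 65.7 208.9] [ 0.5182 -0.1502  0.075 ]
ramekin 0.91 [138.   52.7] [ 0.4101 -0.0188  0.075 ]
ramekin 0.88 [207.1 197.5] [ 0.5493 -0.0097  0.075 ]
```

View pics/w1x.png

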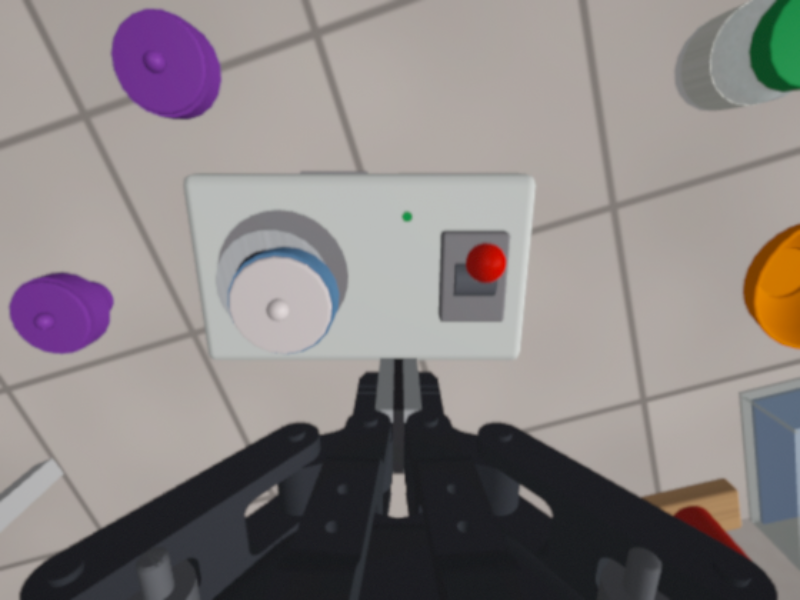

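The wrist view shows the ramekin lid centred near (197,211), its knob at (195,217), the switch ball at (340,184), and all four housing corners. I'll work out the relative geometry from these.

```bash
cat >> h.py <<'E'
from scipy.optimize import least_squares
def lid(f,guess,tol=45):
    "ramekin centre from lid blob: white top, fitted circle of 60 mm at z=.128, near guess xy"
    h=cv2.cvtColor(f["img"],cv2.COLOR_RGB2HSV).astype(int); u,v=project(f,[*guess,.128])
    r_,g_,b_=[f["img"][:,:,i].astype(int) for i in range(3)]
    blue=(b_-r_>25)&(b_>g_); yy,xx=np.mgrid[:420,:560]; near=(xx-u)**2+(yy-v)**2<tol**2
    pink=(r_-g_>3)&(r_>140)&near
    n,l,s,c=cv2.connectedComponentsWithStats(cv2.morphologyEx(pink.astype(np.uint8),cv2.MORPH_OPEN,np.ones((3,3))))
    i=1+np.argmax(s[1:,4]); ct=max(cv2.findContours((l==i).astype(np.uint8),cv2.RETR_EXTERNAL,cv2.CHAIN_APPROX_NONE)[0],key=len)[:,0]
    P=np.array([at_z(f,p,.128)[:2] for p in ct])
    s=least_squares(lambda q:np.hypot(*(P-q[:2]).T)-q[2],[*P.mean(0),.03],loss="soft_l1",f_scale=.001)
    return s.x
E
python3 - <<'E'
from h import *
np.set_printoptions(precision=4,suppress=True)
f=wrist()
for px,z in(((194.6,217),.138),((340,184),.0935)): print(px,at_z(f,px,z)[:2])
q=np.array([[187,175],[534,175],[521,357],[212,358]])*.7
W=np.array([at_z(f,p,.045)[:2] for p in q]); print(W,W.mean(0),[np.linalg.norm(W[i]-W[i-1]) for i in range(4)])
y=W[1]-W[0]+W[2]-W[3]; y/=np.linalg.norm(y); c=W.mean(0)
print("y",y,"plate",c-.06*y,"pivot",c+.085*y)
L=lid(f,(.549,-.0097)); print("lid",L); d=L[:2]-(c-.06*y); print("off",d,np.linalg.norm(d), "along y",d@y,"x",d@[y[1],-y[0]])
E
```

```text
(194.6, 217) [ 0.5494 -0.0051]
(340, 184) [0.5703 0.1184]
[[ 0.4578 -0.0645]
 [ 0.5316  0.1731]
 [ 0.6697  0.1337]
 [ 0.5951 -0.1087]] [0.5636 0.0334] [np.float64(0.1443185960832153), np.float64(0.24885628801457935), np.float64(0.14364559054078857), np.float64(0.25360542177061507)]
y [0.2954 0.9554] plate [ 0.5458 -0.0239] pivot [0.5887 0.1146]
lid [ 0.5499 -0.0071  0.0288]
off [0.0041 0.0168] 0.017303044987859725 along y 0.0172682099568529 x -0.001097401812438831
```

```bash
cat > geo.py <<'E'
from h import *
np.set_printoptions(precision=4,suppress=True)
y=np.array([.2954,.9554]); y/=np.linalg.norm(y); x=np.array([y[1],-y[0]]); a=np.arctan2(y[1],y[0])
E
python3 - <<'E'
from geo import *
L=np.array([.5498,-.0066]); rot=down(a)
movep([*(L+.075*y),.15],rot)
move_l([*(L+.075*y),.108],.06)
print(get_state()["contact_force"])
print(move_l([*(L+.053*y),.108],.04,until_force=1.5))
for d in (.048,.044,.040,.036):
    print(d,move_l([*(L+d*y),.108],.015,until_force=2.5),get_state()["contact_force"])
    f=wrist(f"p{int(d*1000)}.png"); print(lid(f,(.549,-.0097)))
print(get_state()["clock"])
cv2.imwrite("pics/w2.png",cv2.resize(f["img"][:,:,::-1],(800,600)))
E
```

```text
[-0.2512  0.8027  0.1136]
False
0.048 False [0.1807 0.0803 1.1257]
[ 0.547  -0.0092  0.0208]
0.044 False [ 0.3562  1.1377 -0.3139]
[ 0.5466 -0.009   0.0205]
0.04 False [0.8574 0.466  1.0582]
[ 0.5465 -0.0087  0.0204]
0.036 False [0.7441 0.1179 0.1931]
[ 0.5459 -0.0085  0.0199]
7.8167
```

View pics/w2.png

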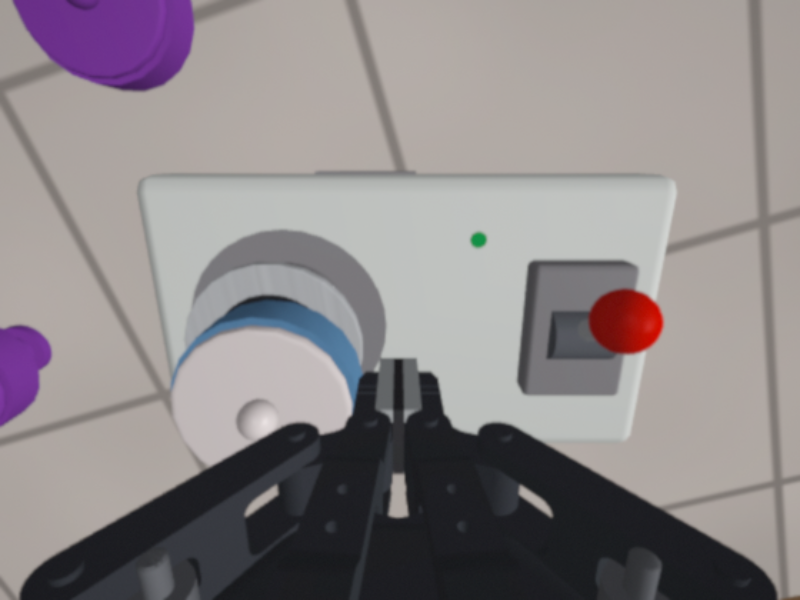

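The fingertip is beside the bowl, at about (398,370) in the 800-wide view. The finger gets thicker above the tip, so that part could touch first. I'll back off, re-measure, and push from lower down.

```bash
cat >> geo.py <<'E'
def lid2(f,guess,dbg=None):
    im=cv2.GaussianBlur(f["img"],(5,5),0).astype(int); u,v=project(f,[*guess,.128]); yy,xx=np.mgrid[:420,:560]
    r,g,b=im[...,0],im[...,1],im[...,2]
    m=((r-g>2)&(r>130)&((xx-u)**2+(yy-v)**2<50**2)).astype(np.uint8)
    m=cv2.morphologyEx(cv2.morphologyEx(m,cv2.MORPH_CLOSE,np.ones((7,7))),cv2.MORPH_OPEN,np.ones((7,7)))
    ct=max(cv2.findContours(m,cv2.RETR_EXTERNAL,cv2.CHAIN_APPROX_NONE)[0],key=cv2.contourArea)[:,0]
    P=np.array([at_z(f,p,.128)[:2] for p in ct])
    return least_squares(lambda q:np.hypot(*(P-q[:2]).T)-q[2],[*P.mean(0),.03],loss="soft_l1",f_scale=.001).x
def plate(f,dbg=None):
    "warmer centre/plate from housing outline fit at z=.045 (bright greenish white)"
    im=cv2.GaussianBlur(f["img"],(5,5),0).astype(int); r,g,b=im[...,0],im[...,1],im[...,2]
    m=((g-r>3)&(r>120)).astype(np.uint8)
    m=cv2.morphologyEx(m,cv2.MORPH_OPEN,np.ones((3,3)))
    n,l,s,c=cv2.connectedComponentsWithStats(m); m=(l==1+np.argmax(s[1:,4])).astype(np.uint8)
    pts=np.argwhere(m)[:,::-1]; h=cv2.convexHull(pts.astype(np.int32))[:,0]
    if dbg: cv2.imwrite(dbg,m*255)
    W=np.array([at_z(f,p,.045)[:2] for p in h]).astype(np.float32)*1000
    (cx,cy),(w,hh),an=cv2.minAreaRect(W); return np.array([cx,cy])/1000,(w,hh,an)
E
python3 - <<'E'
from geo import *
p=get_state()["position"][:2]
move_l([*(p+.03*y),.108],.06)
P=np.array([.5676,.0592]); move_l([*P,.22],.15)
sleep(.3); f=wrist("w3.png"); L=lid2(f,(.548,-.01)); c,b=plate(f); pc=c-.06*y; d=L[:2]-pc
print("lid",L,"house",c,b,"plate",pc,"off y",d@y,"x",d@x,get_state()["clock"])
f=cv2.imread("pics/w1.png")
t=grab_frame("top"); L=lid2(t,(.548,-.01)); c,b=plate(t); d=L[:2]-c+.06*y; print("top",L,c,b,d@y,d@x)
for r in tip_of("top","plate_centre")[:1]: print(at_z(t,r["centre"],.075)[:2])
E
python3 - <<'E'
import cv2,numpy as np
a=cv2.imread("pics/w1.png")[120:260,130:270];b=cv2.imread("pics/w3.png")[120:260,130:270]
cv2.imwrite("pics/c3.png",cv2.resize(np.hstack([a,b]),None,fx=2.8,fy=2.8))
E
```

```text
lid [ 0.5521 -0.0161  0.0312] house [0.4996 0.322 ] (62.11119079589844, 33.82957077026367, 1.8820253610610962) plate [0.4819 0.2647] off y -0.24757144547068127 x 0.15005506807451346 9.7167
top [ 0.5455 -0.016   0.0213] [ 0.5081 -0.5175] (33.47150421142578, 55.597599029541016, 0.8464111089706421) 0.5501855414832255 -0.11248206231595566
[0.5467 0.0245]
```

View pics/c3.png

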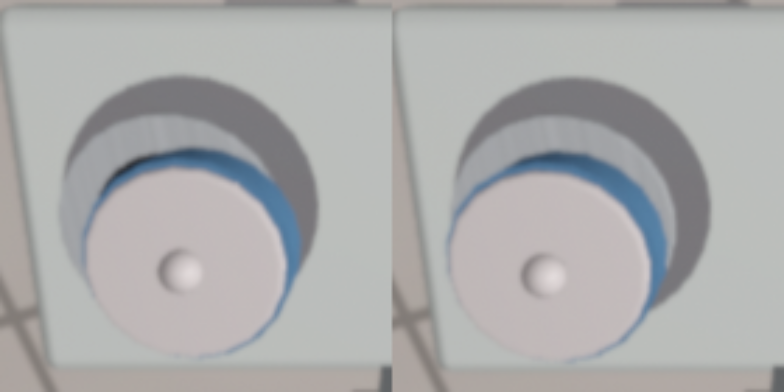

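Run:
```python
from geo import *
im=cv2.imread("pics/w3.png")
f=wrist()
def circ(px,z):
    P=np.array([at_z(f,p,z)[:2] for p in px]); return least_squares(lambda q:np.hypot(*(P-q[:2]).T)-q[2],[*P.mean(0),.03],loss="soft_l1",f_scale=.001).x
o=np.array([130,120])
print("plate hand",circ(o+np.array([(78,160),(108,130),(158,115),(208,125),(248,155),(273,190),(282,230)])/2.8,.075))
print("knob",at_z(f,o+np.array([152,276])/2.8,.138)[:2])
print("lid hand",circ(o+np.array([(60,255),(261,265),(150,172),(170,360),(225,200),(90,200)])/2.8,.128))
# refine plate edge: radial gradient search in image near projected circle
g=cv2.GaussianBlur(im,(3,3),0).astype(float)
print("px",[im[int(120+r/2.8),int(130+c/2.8)].tolist() for c,r in((158,130),(158,95),(158,60),(158,220),(250,220))])
p=get_state();print(p["position"],p["clock"])
for t in np.linspace(-np.pi,0,0):pass
```

```text
plate hand [ 0.5473 -0.0257  0.0391]
knob [ 0.5479 -0.0133]
lid hand [ 0.5495 -0.0139  0.0295]
px [[170, 168, 166], [123, 119, 121], [187, 189, 186], [186, 186, 193], [160, 124, 83]]
[0.5676 0.0592 0.2198] 9.8667
```

```bash
cat >> geo.py <<'E'
PC=np.array([.547,-.0255])
VIEW=np.array([.5676,.0592])
def circ(P,r):
    return least_squares(lambda q:np.hypot(*(P-q).T)-r,P.mean(0),loss="soft_l1",f_scale=.0007)
def edges(f,c,r,z,angs,chan):
    "strongest falling edge of chan along the radius, as world xy"
    g=cv2.GaussianBlur(chan.astype(np.float32),(5,5),0); out=[]
    rr=np.linspace(r-.007,r+.007,57)
    for t in angs:
        uv=np.array([project(f,[c[0]+q*np.cos(t),c[1]+q*np.sin(t),z]) for q in rr]).astype(np.float32)
        v=cv2.remap(g,uv[:,:1],uv[:,1:],cv2.INTER_LINEAR)[:,0]; d=np.gradient(v); i=np.argmin(d)
        if d[i]<-1 and 3<i<53: out.append(c+rr[i]*np.array([np.cos(t),np.sin(t)]))
    return np.array(out)
def look(name,guess):
    move_l([*VIEW,.22],.15); sleep(.3); f=wrist(name); im=f["img"].astype(float)
    L=np.array(guess)
    for _ in range(3): E=edges(f,L,.030,.128,np.linspace(0,2*np.pi,60),im[...,0]-.0*im[...,2]); s=circ(E,.030); L=s.x
    P=PC
    for _ in range(3): E2=edges(f,P,.040,.075,np.arctan2(y[1],y[0])+np.linspace(.2,2.9,40),im.mean(2)); s2=circ(E2,.040); P=s2.x
    d=L-P; print("lid",L,len(E),s.cost,"plate",P,len(E2),s2.cost,"off y %.4f x %.4f"%(d@y,d@x),"t",get_state()["clock"]); return L,P
E
python3 - <<'E'
from geo import *
L,P=look("w4.png",(.549,-.0137))
b=P+((L-P)@x)*x
movep([*(b+.078*y),.13],down(a))
move_l([*(b+.078*y),.092],.06)
move_l([*(b+.057*y),.092],.04)
move_l([*(b+.0475*y),.092],.012); sleep(.2)
move_l([*(b+.075*y),.092],.05)
look("w5.png",P+.003*y)
E
```

```text
lid [ 0.5478 -0.0154] 52 2.9322311917079803e-05 plate [ 0.5472 -0.0255] 37 5.245460263646209e-06 off y 0.0098 x -0.0024 t 10.4667
lid [ 0.5465 -0.0222] 57 1.827736072549054e-05 plate [ 0.5472 -0.0256] 39 6.781508541232683e-06 off y 0.0030 x -0.0016 t 15.575
```

Run:
```python
from geo import *
P=np.array([.5472,-.0256]); b=P-.0016*x
movep([*(b+.075*y),.13],down(a))
move_l([*(b+.075*y),.092],.06)
move_l([*(b+.053*y),.092],.04)
move_l([*(b+.0447*y),.092],.012); sleep(.2)
move_l([*(b+.075*y),.092],.05)
look("w6.png",P)
cv2.imwrite("pics/c6.png",cv2.resize(cv2.imread("pics/w6.png")[100:270,120:400],None,fx=2.8,fy=2.8))
```

```text
lid [ 0.5459 -0.025 ] 57 2.4487199023951414e-05 plate [ 0.5472 -0.0256] 39 9.801250428856376e-06 off y 0.0002 x -0.0014 t 20.6667
```

View pics/c6.png

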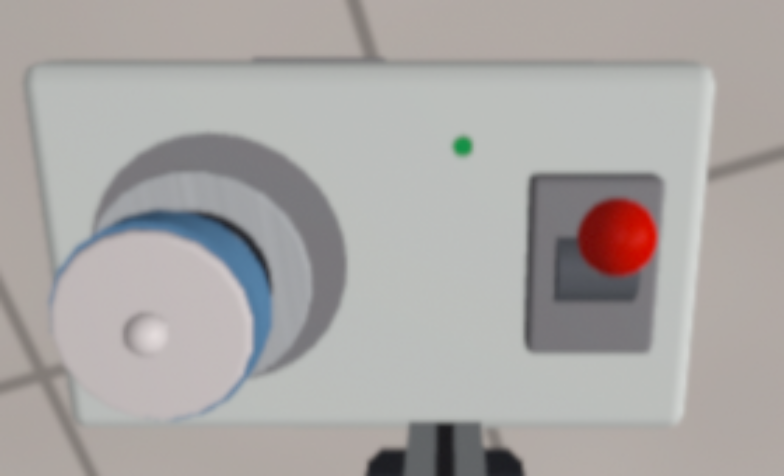

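Run:
```python
from geo import *
import geo
P=np.array([.5472,-.0256])
movep([*(P+.085*x),.26],down(a)); sleep(.3)
f=wrist("w7.png"); im=f["img"].astype(float); L=P
for _ in range(3): E=edges(f,L,.030,.128,np.linspace(0,6.28,60),im[...,0]); s=circ(E,.030); L=s.x
Q=P
for _ in range(3): E2=edges(f,Q,.040,.075,np.linspace(0,6.28,80),im.mean(2)); s2=circ(E2,.040); Q=s2.x
print(L,len(E),s.cost,Q,len(E2),s2.cost,"off",(L-Q)@y,(L-Q)@x,"t",get_state()["clock"])
print([r["score"] for r in tip_of("wrist","switch_tip")],[np.round(r["centre"]) for r in tip_of("wrist","switch_tip")])
u,v=map(int,project(f,[*P,.1])); print(u,v); v=max(v,100);u=max(u,130)
cv2.imwrite("pics/c7.png",cv2.resize(cv2.imread("pics/w7.png")[v-100:v+100,u-130:u+130],None,fx=2.8,fy=2.8))
```

```text
[ 0.5462 -0.0253] 60 1.6068274849593733e-05 [ 0.549  -0.0276] 64 8.855423921296437e-05 off 0.0013518752189937552 -0.0033702922718532296 t 21.6083
[0.6] [array([426.,  85.])]
277 105
```

View pics/c7.png

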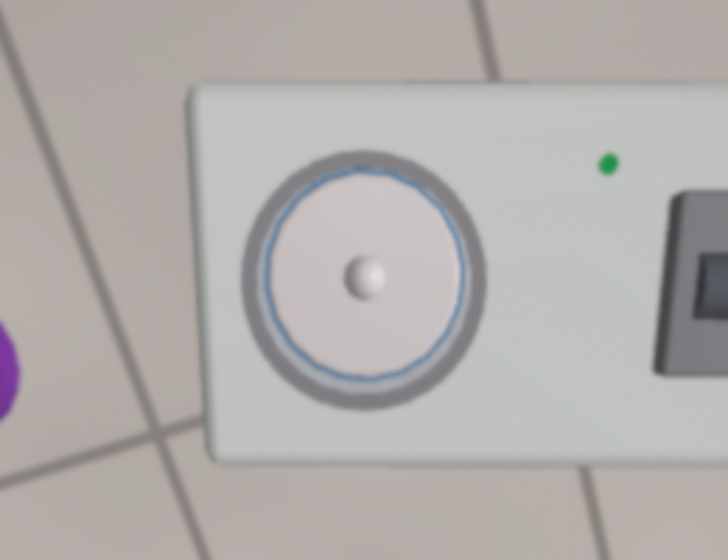

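The close view shows the lid nearly concentric with the plate, its centre at about (365,275) in the crop. Both estimates put it within 3.6 mm of centre, against an allowance of 7 mm. Nothing is touching it, so next is the switch.

Run:
```python
from geo import *
V=np.array([.5472,-.0256])+.145*y; V=(V+np.array([.584,.1107]))/2
movep([*(V-.075*x),.17],down(a))
move_l([*(V-.075*x),.085],.08); sleep(.2)
print(get_state()["contact_force"])
print(move_l([*(V+.012*x),.085],.03,until_force=7),(get_state()["position"][:2]-V)@x,get_state()["contact_force"])
move_l([*(V-.05*x),.085],.08)
move_l([*(V-.05*x),.2],.12); 
movep([*VIEW,.25],down(a)); sleep(.3)
f=wrist("w8.png"); print(get_state()["clock"])
cv2.imwrite("pics/c8.png",f["img"][60:300,80:480,::-1].repeat(2,0).repeat(2,1))
```

```text
[0.8818 0.0004 0.1143]
True 3.9144742197980006e-05 [ 0.1547  0.0595 -0.2683]
28.95
```

View pics/c8.png

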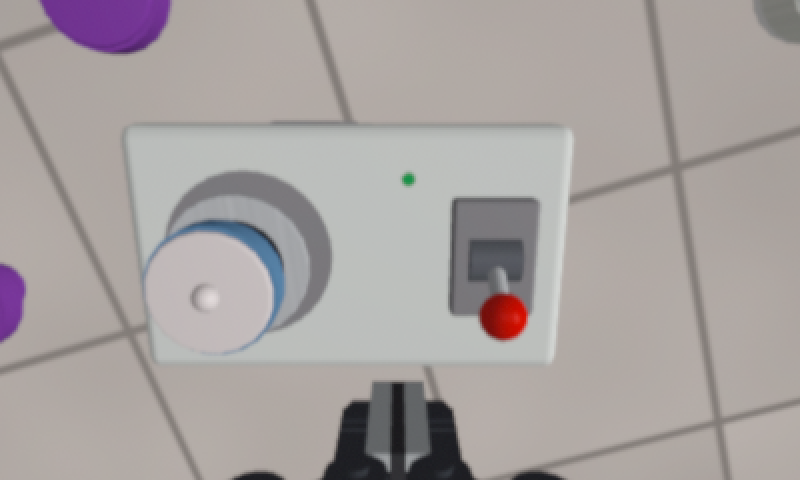

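Run:
```python
from geo import *
f=wrist(); im=f["img"].astype(float); P=PC
for _ in range(3): P=circ(edges(f,P,.040,.075,np.arctan2(y[1],y[0])+np.linspace(.2,2.9,40),im.mean(2)),.040).x
m=((im[...,0]>120)&(im[...,1]<70)&(im[...,2]<70)).astype(np.uint8)
n,l,s,c=cv2.connectedComponentsWithStats(m); c=[c[i] for i in range(1,n) if s[i,4]>80]
V=P+.145*y
print(P,c)
for th in(.9,.95,1.): print(th,project(f,[*(V+.045*np.sin(th-.5)*x),.054+.045*np.cos(th-.5)]))
```

```text
[ 0.5472 -0.0254] [array([512.2692, 181.2393]), array([333.2284, 217.7315])]
0.9 (np.float64(332.8094785408407), np.float64(214.39175027264216))
0.95 (np.float64(332.55056987846376), np.float64(215.9409947105732))
1.0 (np.float64(332.280305603886), np.float64(217.4004588109078))
```

Ball matches switch angle 1.0 (row 217.7 measured, 217.4 expected); the ramekin is centred and nothing is touching.

```bash
python3 -c "
from cell import *
print(sign_off())"
```

```text
the job is handed in; nothing more can be done
None
```

The job is handed in after about 29 s on the robot clock: the blue ramekin stands 1 to 4 mm from the plate's centre (its foot has 7 mm of room inside the ring), and the red switch was then pushed to its far stop.

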